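# Slide a loaded carrier tray across the gap and home under the portal

### The arm

A 6-joint arm with a two-finger parallel gripper is mounted at the origin on a cart in front of the work surface, level with it; the furniture and walls round the work are solid. World frame = base frame: x ahead of the robot, y to its left, z up, the work surface at z = 0. Lengths are in mm, angles in rad, forces in N, time in s.
With the tool pointing down it reaches from about 250 to 800 mm from the base axis. Payload 3.9 kg.
Tool frame: the origin (TCP) lies midway between the tips of the shut fingers; the grasp point (between the pads) lies 19 mm behind it; z points along the fingers, y is the line along which they close (so a half turn about z gives the same grasp; the last joint's range is limited). The gripper opens to 85 mm and grips with 20 to 120 N. Pads are 22 mm wide; open, the fingers measure 114 mm over their backs; the gripper's body (76 mm by 85 mm) begins 54 mm behind the grasp point. The pads swing forward as they close: fully open they stand 13 mm farther back than shut.
Start: joints at [1.191, 0.26, -0.138, 1.173, 0, 1.571], TCP at [194.63, 487.58, 231.304] pointing down, gripper open.
Joint ranges: [-2.78, 2.78], [-0.83, 1.72], [-1.28, 1.37], [-1.9, 2.12], [-1.57, 1.48], [-3.14, 3.14]. Speed limits (rad/s): [2.57, 2.57, 3.14, 3.14, 3.14, 3.14].

### API

Orientations are given as [roll, pitch, yaw] about the fixed x, y, z axes, in that order (R = Rz(yaw) Ry(pitch) Rx(roll)).
In Python, from cell import manip, kin, imaging, order gives the robot as it stands. The module is installed in compiled form; this text tells all that it offers. Calls block until the motion is done:
- manip.goto(position, orientation): joint-space move of the TCP to a pose.
- manip.movel(position, frame=None, speed=150, until_force=None): straight line of the TCP; frame=None keeps the orientation; speed is the mean speed in mm/s. With until_force (N) it stops when the force on the tool has changed by that much, and returns True; else False.
- manip.set_joints(angles): joint-space move.
- manip.grip(opening, grasp_force=None): finger opening in mm; grasp_force is the grip in N (None keeps the last); returns when the fingers have stopped.
- manip.hold(seconds).
- kin.ik(position, orientation): joint angles nearest the present ones, or None.
- manip.get_state(): the state.
- imaging.grab_frame(name): name is "scene" or "top"; returns (picture, depth): 384x512x3 uint8, red, green, blue; 384x512 float32, mm along the optical axis (not along the pixel's ray), 0 where there is no reading.
- imaging.camera_params(name): a dict with "fx", "fy", "cx", "cy" (pixels), "k1" (the pictures are not rectified: a ray, as slopes to the right and down, at radius r is drawn at 1 + k1 r^2 times it, then the intrinsics apply), "extrinsics" (4x4, takes a point from world to camera coordinates). Camera axes: x right, y down, z forward; pixel columns grow to the right and rows downward; lengths in mm; the calibration is good to about 2 mm. A picture is of the moment at which its call begins. camera_params takes no time and is no camera call.
A pose or a line that the arm cannot do raises manip.Unreachable and nothing moves.
- order.close_job(): hands the job in; it is judged then, once.
The state is a dict: "t": time; "joint_positions": joint angles; "qd": joint speeds; "effort": joint torques, N m; "eef_pos": TCP position; "orientation": TCP orientation; "force": force on the tool from outside, world axes, zero at the start; "torque": the same for the moment, N m; "gripper_width": finger opening in mm; "finger_force": force on a finger pad.
Only numpy, scipy, OpenCV 4.12 (cv2) and the standard library are available. Lean on these libraries where they do the work, as an engineer would, in place of code of your own. Each camera call takes 0.05 s, during which the arm holds its last target. There are 200 camera calls.

### The job

Push the carrier tray, with the pipe flange lying in it, from the near stand across the open gap onto the far stand, under its portal, until it is fully home against the end stop, then let go. It is nose-heavy: hold its tail ledge down so that it never sags or tips into the gap, but ease off in time and press gently, well under 30 N, or the ledge cracks. Leave the flange lying flat in the tray and the other things on the table where they are.

Things in the scene. Friction and masses are not known exactly. Their poses are not given: they have to be found in the camera images.
- tray: Slippery grey plastic carrier, 114 (x) by 164 (y), 0.5 kg, with a steel bar at its nose. Origin: underside centre; travels towards its own -y. Tail, y +82 to +50: flat ledge, top 8 above underside; cracks at 30 N. At y +50 an upright face across the tray, 20 high above the ledge, starts the frame round the flange (28 high, to y -82). Nothing to pinch. Starts with its nose 10 to 32 over the gap.
- ledge (a point): Centre of the top of the tray's tail ledge, 16 mm behind the upright face that the fingers push on (the face lies towards tray -y). Axes as the tray's.
- nose (a point): Middle of the lower edge of the tray's leading end, 82 mm ahead of its origin (towards -y). Axes as the tray's.
- flange: Loose grey steel pipe flange, 105 diameter, 17 thick, 0.4 to 0.6 kg, lying in the tray's recess round a spigot, flush with the frame; centre 12 ahead of the tray's origin; underside 10 above the tray's. Origin: underside centre. Tray and flange together balance about 30 mm ahead of the tray's origin: once that point passes the near edge, 4 to 8 N down on the ledge keep the nose up.
- near_stand: Fixed grey stand on levelling feet, deck 134 x 160, top 32 above the origin and 32 to 50 above the table; side rails 8 wide, 8 high, 118 apart. Origin: centre, at the foot of its skirt; the tray travels towards its -y. Nothing above it.
- near_edge (a point): Middle of the near deck's edge at the gap, deck level (near_stand x 0, y -80, z 32). Once the tail leaves this edge, more than some 3 N down on the ledge tips the tail into the gap until the ledge is over the far deck. Axes as the stand's.
- far_stand: Fixed grey stand in line with the near one, same deck height and rails (flared entry), beyond a gap of 80 to 90. Origin: on its axis, 32 below the deck. Portal bar, 20 thick and high, 164 wide, on two posts over the entry; behind it a low clear roof (6 above the tray), so nothing is reached from above there. End stop 20 high at the end away from the gap. Axes as the near stand's.
- far_edge (a point): Middle of the far deck's edge at the gap (rounded 4 mm), deck level. Axes as the stand's; the deck lies towards -y.
- portal (a point): Middle of the portal bar's lower edge on the gap side: 68 above the deck, 60 above the ledge; bar top 88 above the deck. With the tray home its upright face is 18 mm past this edge (towards -y), its tail end 14 mm before it: finish with the tool tilted 30 to 45 deg, wrist leaning back to +y. Axes as the stand's.
- stop_face (a point): Foot of the end stop's face that the tray's nose must meet, 178 mm beyond far_edge; home means the point nose lies here. Axes as the stand's.
- coupling: Bystander: black plastic pipe coupling, 36 x 41 x 66 high, standing on the table to the right. Origin: underside centre.
- tape: Bystander: yellow and black tape measure, 36 x 74 x 64 high, standing on the table to the right. Origin: underside centre.
- fitting: Bystander: black plastic pipe coupling, 36 x 41 x 66 high, standing behind the near stand. Origin: underside centre.
Things that resemble listed ones, but are neither listed nor needed, are in the scene too. Of the things shaped like the tray, the grey one is meant.

How it is judged (in metres and radians):
On the way:
1. the tray bridges the gap level: its nose has passed at least 8 mm onto the far deck (y of nose in the frame of far_edge below -0.008 m and z of nose in the frame of far_edge above -0.003 m and angle between tray's own z axis and vertical below 0.04 rad), for 0.1 s.
At the end, for the whole second after the job is handed in: The tray lies flat on the far deck between its rails, its nose within 5 mm of the end stop, at rest and released, with the flange still lying flat in its recess (y of nose in the frame of stop_face below 0.005 m and z of nose in the frame of stop_face between -0.003 and 0.003 m and angle between the y axis of tray and the y axis of far_stand, either way round below 0.035 rad and angle between tray's own z axis and vertical below 0.025 rad and linear speed of tray below 0.01 m/s and y of flange in the frame of tray between -0.018 and -0.006 m and x of flange in the frame of tray between -0.006 and 0.006 m and z of flange in the frame of tray below 0.014 m and angle between flange's own z axis and vertical below 0.04 rad); the robot touches nothing.
It fails at once if the tray sags or tips: more than about 4 degrees from level (angle between tray's own z axis and vertical above 0.07 rad).
It fails at once if the fingers press or push the tray with more than 30 N (contact force between the fingers and tray above 30 N).
It fails at once if a bystander is moved more than 20 mm (distance of any of coupling, tape, fitting from where it was at the start of the episode above 0.02 m).
It also fails if it takes over 56 s, if anything falls off the work surface, if the arm or the gripper's body presses on something with over 40 N, if the wrist force passes 120 N, or if a joint passes its speed limit or range.

## Working session

There is one attempt and no reset: what is moved stays moved. The work goes in short steps, each a Python script; the robot and the scene stay as the last script left them, time stands still between calls to the robot, and variables do not carry over. Pictures are saved under pics/ and viewed, at most 10 in all, crops included, and the job is handed in when it is done.

```bash
mkdir -p pics; ls; cat > h.py <<'E'
import numpy as np, cv2
from cell import manip, kin, imaging, order
def cam(n):
    p=imaging.camera_params(n); E=np.array(p["extrinsics"],float)
    K=np.array([[p["fx"],0,p["cx"]],[0,p["fy"],p["cy"]],[0,0,1.]]); return K,np.array([p["k1"],0,0,0.]),E
def cloud(n,D):
    K,d,E=cam(n); h,w=D.shape
    u,v=np.meshgrid(np.arange(w),np.arange(h))
    s=cv2.undistortPoints(np.stack([u,v],-1).reshape(-1,1,2).astype(float),K,d).reshape(h,w,2)
    P=np.concatenate([s*D[...,None],D[...,None]],-1)
    W=(P-E[:3,3])@E[:3,:3]; W[D<=0]=np.nan; return W
def onplane(n,uv,z):
    K,d,E=cam(n); s=cv2.undistortPoints(np.array(uv,float).reshape(-1,1,2),K,d).reshape(-1,2)
    r=np.c_[s,np.ones(len(s))]@E[:3,:3]; c=-E[:3,:3].T@E[:3,3]
    return c+r*((z-c[2])/r[:,2])[:,None]
E
python3 - <<'E'
from h import *
for n in("scene","top"):
    I,D=imaging.grab_frame(n); np.savez(f"pics/{n}0.npz",I=I,D=D)
    cv2.imwrite(f"pics/{n}0.png",cv2.resize(I[...,::-1],(768,576)))
    K,d,E=cam(n); print(n,K[0,0],K[0,2],K[1,2],d[0],-E[:3,:3].T@E[:3,3],E[2,:3],(D>0).mean())
print(manip.get_state())
E
```

```text
pics
scene 424.0931690482385 259.9390358876292 192.98748838361175 -0.14406444587659734 [  27.5813937  -690.51661466  831.12808761] [ 0.54754887  0.49548958 -0.67429987] 0.9628702799479166
top 400.7092245433332 256.8584044201173 186.56101170255874 0.03925293305768098 [ 520.54464345 -175.49482291 1080.21806903] [ 0.10517586 -0.0100827  -0.99440252] 0.9957631429036459
{'t': 0.1, 'joint_positions': array([ 1.19098176e+00,  2.60603901e-01, -1.39257021e-01,  1.17268809e+00,
        9.04121749e-06,  1.57078152e+00]), 'qd': array([ 0.00171824,  0.00056039,  0.00265454,  0.00173002,  0.00028913,
       -0.00151883]), 'effort': array([-3.41769592e-04, -4.06507552e+01,  2.54527760e+01,  1.01015877e-02,
        3.36824337e-05,  8.59582315e-06]), 'eef_pos': array([194.41177152, 487.01402462, 230.54927825]), 'orientation': array([-3.13983997e+00, -9.06714992e-06,  2.76179287e+00]), 'force': array([ 0.15277056, -0.15726821,  0.03695769]), 'torque': array([-0.01841435, -0.01538624,  0.04932355]), 'finger_force': 0.0, 'gripper_width': 85.1105329542123}
```

View pics/scene0.png

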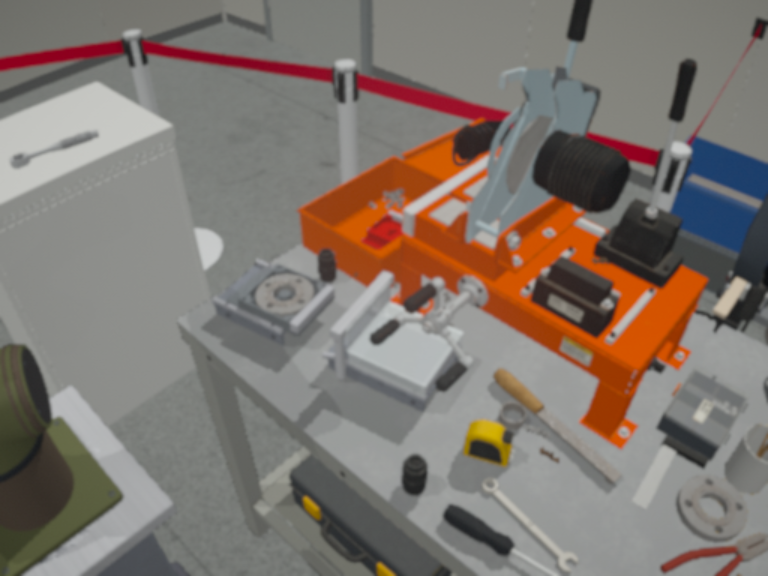

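View pics/top0.png

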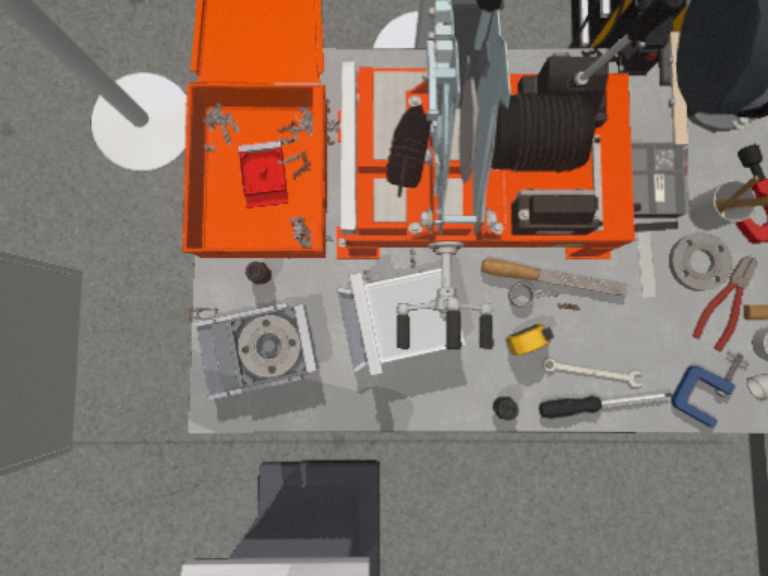

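Top view at 768 px: the grey tray with its flange is at (268,346) on the near stand. The far stand, with portal and clear roof, is at (405,315). The fitting is at (258,272), the tape at (530,340) and the coupling at (505,407). Things that could be confused with the tray or flange: the red tray-like block at (264,175) in the orange box, the grey box at (660,170), and the loose flange at (700,262). I choose the grey tray at (268,346) and will check it in a crop.

```bash
python3 - <<'E'
from h import *
z=np.load("pics/top0.npz"); I,D=z["I"],z["D"]; W=cloud("top",D)
c=I[165:290,120:320]; cv2.imwrite("pics/crop1.png",cv2.resize(c[...,::-1],(800,500),interpolation=cv2.INTER_CUBIC))
H=np.clip(W[165:290,120:320,2],-5,145); H=np.nan_to_num(H)
cv2.imwrite("pics/crop1h.png",cv2.resize(cv2.applyColorMap(((H+5)*1.7).astype(np.uint8),cv2.COLORMAP_JET),(800,500),interpolation=cv2.INTER_NEAREST))
for v in range(205,265,6): print(v,[int(round(np.nan_to_num(W[v,u,2]))) for u in range(128,312,6)])
print(W[231,179],W[210,270])
E
```

```text
205 [0, 12, 0, 4, 0, 1, 3, -2, 46, 44, 41, 61, 63, 0, 0, -2, 1, 36, 32, 121, 74, 71, 70, 113, 110, 123, 125, 149, 161, 225, 126]
211 [9, 1, 4, 42, 43, 43, 64, 43, 59, 63, 41, 63, 62, -4, 1, -2, -1, 37, 35, 123, 70, 74, 71, 111, 106, 70, 72, 72, 151, 229, 1]
217 [-2, 34, 32, 40, 63, 62, 62, 61, 49, 64, 63, 61, 59, -5, 0, -2, -6, 35, 36, 120, 121, 71, 71, 113, 106, 73, 68, 71, 72, 229, 0]
223 [0, 31, 29, 40, 42, 49, 62, 65, 48, 44, 64, 62, 64, 53, 1, 5, 3, 1, 33, 124, 121, 72, 70, 111, 102, 71, 70, 73, 73, 226, -3]
229 [4, 33, 35, 43, 44, 47, 60, 59, 59, 59, 61, 46, 48, 62, 3, 0, -1, -1, 37, 124, 122, 70, 67, 111, 110, 70, 71, 72, 71, 231, 70]
235 [1, 30, 34, 40, 44, 62, 58, 61, 48, 42, 62, 62, 43, 64, 1, -2, -1, -3, 31, 33, 123, 72, 71, 72, 71, 71, 0, 1, 2, -5, -1]
241 [-1, -1, 33, 41, 44, 61, 61, 62, 62, 60, 60, 60, 62, 65, 1, -1, 1, 3, 37, 45, 123, 121, 1, 1, 0, -1, 3, -2, -3, -1, 2]
247 [-2, 3, 36, 43, 44, 63, 46, 63, 62, 42, 58, 44, 63, 63, 1, 0, 0, 0, 40, -2, 125, 123, 0, -1, 0, 2, -2, -3, -1, 3, 0]
253 [-2, 2, 37, 34, 46, 64, 59, 43, 61, 33, 44, 42, 1, 1, 1, 2, 2, 3, -1, 1, -2, -1, 2, 0, 0, -1, -2, 2, -2, 3, -1]
259 [2, 3, 36, 36, 46, 41, 42, 42, -3, 5, 1, -3, -1, -3, 0, -4, 2, 0, 1, -1, -3, 3, 2, -1, -5, 2, -1, 2, -2, -3, 3]
[515.3169997    9.97662739  61.63165411] [ 566.20263603 -217.22763406  109.88503835]
```

View pics/crop1.png

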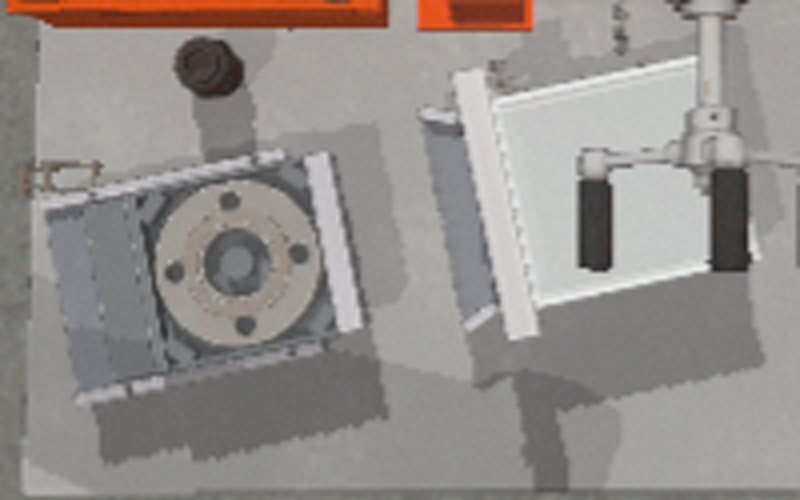

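View pics/crop1h.png

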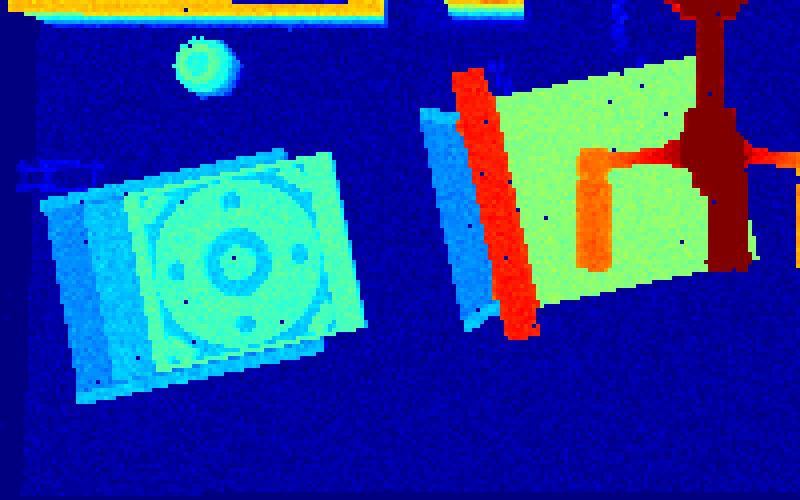

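The crop confirms the grey tray. In crop pixels, the ledge strip is at about (110,270), the upright face runs from (130,195) to (160,370), and the portal bar runs from (468,70) to (525,335). The height map gives deck about 34, ledge 42, frame 62, roof 70 and portal top 122 mm, which matches the description. The press handle hangs above the roof only, at z ≥ 105. Next I fit the geometry.

```bash
python3 - <<'E'
from h import *
z=np.load("pics/top0.npz"); I,D=z["I"],z["D"]
D=cv2.medianBlur(D,3); W=cloud("top",D); Z=np.nan_to_num(W[...,2])
def reg(m): 
    r=np.zeros(Z.shape,bool); u0,u1,v0,v1=m; r[v0:v1,u0:u1]=1; return r
masks={"portal":(Z>115)&(Z<130)&reg((230,258,175,255)),"fardeck":(Z>25)&(Z<41)&reg((222,246,188,252)),
"frame":(Z>56)&(Z<68)&reg((125,215,198,262)),"ledge":(Z>38.5)&(Z<50)&reg((135,163,205,262)),"neardeck":(Z>25)&(Z<38)&reg((125,150,205,262)),"roof":(Z>64)&(Z<80)&reg((235,312,175,250))}
P={}
for k,m in masks.items():
    n,l,s,c=cv2.connectedComponentsWithStats(m.astype(np.uint8)); m=l==1+np.argmax(s[1:,4]); 
    P[k]=W[m]; r=cv2.minAreaRect(P[k][:,:2].astype(np.float32)); print(k,m.sum(),np.median(P[k][:,2]).round(1),np.round(r[0],1),np.round(r[1],1),round(r[2],2))
np.savez("pics/P.npz",**P)
for a in (9,10,11,12,13):
    y=np.array([-np.sin(np.radians(a)),np.cos(np.radians(a))]);x=np.array([y[1],-y[0]])
    print(a,{k:[np.round(np.percentile(p[:,:2]@y,[1,99]),1).tolist(),np.round(np.percentile(p[:,:2]@x,[1,99]),1).tolist()] for k,p in P.items()})
E
```

```text
portal 649 122.3 [ 553.  -153.1] [163.1  25. ] 12.25
fardeck 480 34.6 [ 545.6 -128.5] [139.1  26. ] 12.33
frame 1796 61.2 [518.3   7.2] [114.  132.5] 12.13
ledge 612 42.7 [506.2  91.1] [134.9  70. ] 1.37
neardeck 428 35.0 [495.6 115.9] [119.5  25.6] 12.54
roof 2100 71.6 [ 568.7 -228.1] [138.  128.8] 11.54
9 {'portal': [[-251.9, -224.4], [442.9, 600.8]], 'fardeck': [[-225.8, -197.4], [454.6, 584.3]], 'frame': [[-139.9, -9.2], [458.1, 569.6]], 'ledge': [[-26.8, 34.2], [445.2, 575.5]], 'neardeck': [[22.6, 50.5], [450.2, 564.3]], 'roof': [[-369.7, -250.4], [459.9, 593.2]]}
10 {'portal': [[-260.3, -234.5], [438.6, 596.6]], 'fardeck': [[-234.2, -207.3], [450.8, 580.7]], 'frame': [[-148.5, -18.3], [457.0, 567.7]], 'ledge': [[-36.8, 24.3], [445.1, 575.2]], 'neardeck': [[14.3, 40.9], [450.7, 564.9]], 'roof': [[-380.0, -259.9], [454.7, 587.3]]}
11 {'portal': [[-268.5, -244.6], [434.1, 592.3]], 'fardeck': [[-242.9, -217.1], [446.9, 576.9]], 'frame': [[-157.2, -27.3], [455.4, 566.1]], 'ledge': [[-46.9, 14.4], [444.8, 574.6]], 'neardeck': [[6.1, 31.3], [451.1, 565.4]], 'roof': [[-390.2, -269.1], [449.2, 581.3]]}
12 {'portal': [[-277.0, -254.0], [429.5, 587.8]], 'fardeck': [[-251.7, -226.4], [442.8, 572.9]], 'frame': [[-166.2, -36.5], [453.8, 564.3]], 'ledge': [[-56.9, 4.5], [444.4, 574.1]], 'neardeck': [[-2.2, 22.2], [451.2, 565.7]], 'roof': [[-399.9, -278.1], [443.4, 575.4]]}
13 {'portal': [[-286.0, -262.6], [424.9, 583.2]], 'fardeck': [[-260.6, -235.1], [438.7, 568.8]], 'frame': [[-175.0, -45.3], [451.7, 562.4]], 'ledge': [[-66.9, -5.4], [443.7, 573.6]], 'neardeck': [[-10.9, 13.4], [451.1, 565.8]], 'roof': [[-409.6, -287.0], [437.5, 569.3]]}
```

```bash
cat >> h.py <<'E'
from scipy.spatial.transform import Rotation as R
a=np.radians(12.2); YS=np.array([-np.sin(a),np.cos(a),0]); XS=np.array([np.cos(a),np.sin(a),0]); FACE0=-36.5; XC=508.1
def ori(tilt,s):
    t=np.radians(tilt); z=-YS*np.sin(t)-np.array([0,0,np.cos(t)]); y=s*XS
    return R.from_matrix(np.c_[np.cross(y,z),y,z]).as_euler("xyz")
def pos(y,z,x=XC): p=XS*x+YS*y; p[2]=z; return p
def sy(p): return np.dot(p,YS)
E
python3 - <<'E'
from h import *
for tilt in (40,43):
  for s in (1,-1):
    for y,z in ((-48+30,150),(-26,60),(-48,50),(-160,50),(-282,50)):
        q=kin.ik(pos(y,z),ori(tilt,s)); print(tilt,s,y,z,np.round(ori(tilt,s),2),None if q is None else np.round(q,2))
E
```

```text
40 1 -18 150 [3.14 0.7  1.78] [ 0.57  0.46 -0.28  1.11 -0.65  2.02]
40 1 -26 60 [3.14 0.7  1.78] [ 0.55  0.55 -0.4   0.89 -0.65  2.  ]
40 1 -48 50 [3.14 0.7  1.78] [ 0.51  0.55 -0.43  0.83 -0.66  1.96]
40 1 -160 50 [3.14 0.7  1.78] [ 0.3   0.5  -0.54  0.61 -0.69  1.69]
40 1 -282 50 [3.14 0.7  1.78] [ 0.06  0.47 -0.59  0.38 -0.69  1.38]
40 -1 -18 150 [ 3.14 -0.7  -1.36] [ 0.57  0.46 -0.28  1.11 -0.65 -1.12]
40 -1 -26 60 [ 3.14 -0.7  -1.36] [ 0.55  0.55 -0.4   0.89 -0.65 -1.14]
40 -1 -48 50 [ 3.14 -0.7  -1.36] [ 0.51  0.55 -0.43  0.83 -0.66 -1.19]
40 -1 -160 50 [ 3.14 -0.7  -1.36] [ 0.3   0.5  -0.54  0.61 -0.69 -1.45]
40 -1 -282 50 [ 3.14 -0.7  -1.36] [ 0.06  0.47 -0.59  0.38 -0.69 -1.76]
43 1 -18 150 [3.14 0.75 1.78] [ 0.59  0.48 -0.28  1.14 -0.69  2.07]
43 1 -26 60 [3.14 0.75 1.78] [ 0.58  0.58 -0.38  0.92 -0.69  2.05]
43 1 -48 50 [3.14 0.75 1.78] [ 0.54  0.58 -0.42  0.86 -0.7   2.  ]
43 1 -160 50 [3.14 0.75 1.78] [ 0.33  0.52 -0.54  0.62 -0.74  1.73]
43 1 -282 50 [3.14 0.75 1.78] [ 0.09  0.49 -0.6   0.36 -0.74  1.4 ]
43 -1 -18 150 [ 3.14 -0.75 -1.36] [ 0.59  0.48 -0.28  1.14 -0.69 -1.08]
43 -1 -26 60 [ 3.14 -0.75 -1.36] [ 0.58  0.58 -0.38  0.92 -0.69 -1.09]
43 -1 -48 50 [ 3.14 -0.75 -1.36] [ 0.54  0.58 -0.42  0.86 -0.7  -1.14]
43 -1 -160 50 [ 3.14 -0.75 -1.36] [ 0.33  0.52 -0.54  0.62 -0.74 -1.41]
43 -1 -282 50 [ 3.14 -0.75 -1.36] [ 0.09  0.49 -0.6   0.36 -0.74 -1.74]
```

```bash
python3 - <<'E'
from h import *
for n in("top","scene"):
    D=np.load(f"pics/{n}0.npz")["D"]; W=cloud(n,D)
    m=(W[...,1]>140)&(W[...,1]<700)&(W[...,2]>60)&(W[...,0]<560)&(W[...,0]>100); q=W[m]; print(n,len(q), len(q) and np.round(np.percentile(q,[0,5,50,95,100],axis=0),0))
q0=np.array(manip.get_state()["joint_positions"]); print(kin.ik(pos(-20,170),ori(43,1)))
E
```

```text
top 0 0
scene 0 0
[ 0.58538959  0.46262233 -0.25161075  1.18371816 -0.68831568  2.06143468]
```

```bash
cat >> h.py <<'E'
def st():
    s=manip.get_state(); f=np.array(s["force"]); p=np.array(s["eef_pos"])
    return s["t"],sy(p),p[2],-f@YS,f[2],p@XS,f@XS   # t,y,z,fwd-force,up-force,x,lateral
def pr(*l): print(*l,np.round(st(),2))
E
python3 - <<'E'
from h import *
manip.goto(pos(-20,150),ori(43,1)); manip.grip(0); pr("high")
manip.movel(pos(-20,75),speed=100); manip.hold(.2); pr("above")
hit=manip.movel(pos(-20,42),speed=8,until_force=3); pr("hit",hit); manip.hold(.2); pr("settled")
I,D=imaging.grab_frame("top"); cv2.imwrite("pics/c2.png",cv2.resize(I[190:270,110:250,::-1],(700,400),interpolation=cv2.INTER_CUBIC))
E
```

```text
high [ 2.6800e+00 -2.0020e+01  1.4999e+02  5.7000e-01 -4.5000e-01  5.0810e+02
  9.0000e-02]
above [ 3.7800e+00 -1.9840e+01  7.5570e+01 -6.1000e-01  5.5000e-01  5.0857e+02
 -4.0000e-02]
hit True [  6.71 -20.11  48.21  -2.43   4.17 508.17  -0.8 ]
settled [ 6.9100e+00 -2.0090e+01  4.8170e+01 -1.9200e+00  5.6100e+00  5.0818e+02
 -1.7000e-01]
```

View pics/c2.png

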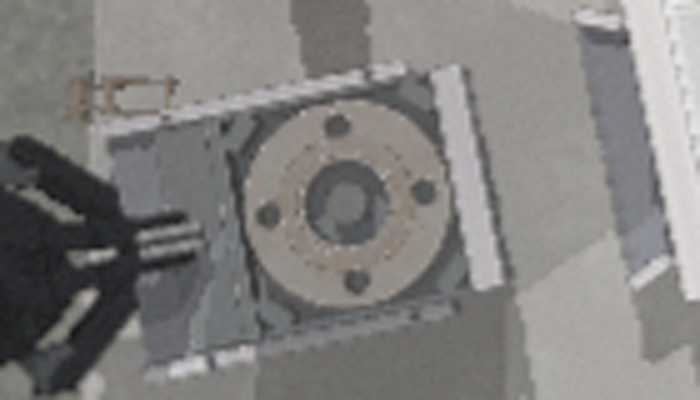

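The picture shows the shut fingertips on the ledge at (200,240), centred, about 15 mm short of the upright face at (235,225). Next I slide to the face and test stiffness.

```bash
python3 - <<'E'
from h import *
z=48.2
for dz in (.4,-.4):
    manip.movel(pos(-20.5,z+dz),speed=5); manip.hold(.15); pr("dz",dz)
manip.movel(pos(-20.5,z+.3),speed=5)
for y in np.arange(-22.5,-42,-2):
    h=manip.movel(pos(y,z+.3),speed=12,until_force=4); pr(h)
    if -st()[3]>5 : break
E
```

```text
dz 0.4 [ 7.4900e+00 -2.0600e+01  4.8350e+01  5.3000e-01 -8.1000e-01  5.0782e+02
  4.0000e-01]
dz -0.4 [ 7.9500e+00 -2.0640e+01  4.8160e+01 -3.1000e-01  5.5100e+00  5.0801e+02
 -1.5500e+00]
False [  8.56 -22.62  48.32  -1.05  -0.84 508.01   0.51]
False [ 8.8800e+00 -2.4600e+01  4.8460e+01 -1.5000e-01  3.7000e-01  5.0803e+02
  5.0000e-01]
False [ 9.1900e+00 -2.6580e+01  4.8510e+01  3.0000e-01  6.8000e-01  5.0809e+02
 -1.9000e-01]
False [ 9.5100e+00 -2.8580e+01  4.8500e+01  4.9000e-01  9.7000e-01  5.0806e+02
  8.9000e-01]
False [  9.82 -30.61  48.51  -0.79   0.53 508.04  -0.98]
False [ 1.014e+01 -3.257e+01  4.853e+01 -5.200e-01 -2.400e-01  5.081e+02
 -8.600e-01]
False [ 10.46 -34.4   48.46  -0.88  -0.62 508.27   0.89]
False [ 1.0780e+01 -3.6630e+01  4.8470e+01 -2.1400e+00 -3.9000e-01  5.0806e+02
  1.3900e+00]
False [ 1.1090e+01 -3.8720e+01  4.8490e+01 -5.8000e-01  3.8000e-01  5.0796e+02
 -3.3000e-01]
False [ 1.1410e+01 -4.0690e+01  4.8540e+01 -1.2000e+00 -8.7000e-01  5.0807e+02
  3.8000e-01]
```

```bash
cat >> h.py <<'E'
def nose():
    "frame front edge by height and along-axis coordinate (top camera), same reference as FACE0-132"
    I,D=imaging.grab_frame("top"); W=cloud("top",cv2.medianBlur(D,3)); y=W@YS; x=W@XS; z=W[...,2]
    m=(z>55)&(z<68)&(abs(x-XC)<45)&(y<-95)&(y>-300)
    return np.percentile(y[m],1), m.sum(), np.median(z[m&(y<np.percentile(y[m],15))]),np.median(z[m&(y>np.percentile(y[m],60))])
E
python3 - <<'E'
from h import *
I=np.load("pics/top0.npz"); g=imaging.grab_frame
print(nose()); imaging.grab_frame=lambda n:(I["I"],I["D"]); print(nose())
E
```

```text
(np.float64(-176.52193042759038), np.int64(908), np.float64(62.47979669272997), np.float64(60.839307888613824))
(np.float64(-168.44040606547338), np.int64(838), np.float64(62.439432340318405), np.float64(60.971049249619774))
```

```bash
python3 - <<'E'
from h import *
def F():
    v=[]
    for _ in range(3): manip.hold(.03); v.append(st())
    return np.mean(v,axis=0)
z=47.7; y=-40.7
manip.movel(pos(y,z),speed=5)
f=F(); print(np.round(f,2))
while y>-111:
    y-=4; h=manip.movel(pos(y,z),speed=16,until_force=12); f=F(); print(h,round(z,2),np.round(f[:5],2))
    if h or f[4]>20 or -f[3]>14: print("STOP"); break
    z+=np.clip(.03*(f[4]-9),-.15,.2)
print(nose())
E
```

```text
[ 1.1840e+01 -4.0890e+01  4.8200e+01 -1.6600e+00  5.1900e+00  5.0823e+02
 -4.3000e-01]
False 47.7 [ 12.34 -44.72  48.18  -1.8    4.97]
False 47.58 [ 12.84 -48.72  48.18  -2.21   5.46]
False 47.47 [ 13.34 -52.73  48.16  -2.09   6.5 ]
False 47.4 [ 13.84 -56.74  48.17  -1.93   6.72]
False 47.33 [ 14.34 -60.74  48.15  -2.13   7.05]
False 47.27 [ 14.84 -64.77  48.16  -2.63   7.36]
False 47.22 [ 15.34 -68.77  48.17  -2.42   8.11]
False 47.2 [ 15.84 -72.77  48.15  -2.98   7.31]
False 47.14 [ 16.34 -76.79  48.15  -2.18   8.09]
False 47.12 [ 16.84 -80.81  48.14  -2.64   8.27]
False 47.09 [ 17.34 -84.81  48.16  -2.7    7.89]
False 47.06 [ 17.84 -88.83  48.17  -2.28   8.53]
False 47.05 [ 18.34 -92.84  48.23  -2.54   8.29]
False 47.03 [ 18.84 -96.81  48.14  -2.48   8.57]
False 47.01 [  19.34 -100.84   48.15   -2.31    8.37]
False 46.99 [  19.84 -104.84   48.14   -2.5     7.99]
False 46.96 [  20.34 -108.86   48.14   -1.73    8.62]
False 46.95 [  20.84 -112.87   48.14   -2.21    8.89]
(np.float64(-247.65878424100026), np.int64(1527), np.float64(62.35498038704485), np.float64(61.04517761894188))
```

```bash
python3 - <<'E'
from h import *
manip.movel(pos(-122,46.95),speed=16); manip.hold(.15); pr("pressed")
for z in (47.5,48.1,48.5,48.9): manip.movel(pos(-122,z),speed=4); manip.hold(.08); pr("ease",z)
print(nose())
y=-122.
while y>-250:
    y-=8; h=manip.movel(pos(y,48.9),speed=20,until_force=6); s=st(); print(h,np.round(s,2))
    if h or s[4]>4: print("STOP"); break
I,D=imaging.grab_frame("scene"); cv2.imwrite("pics/s2.png",cv2.resize(I[150:300,100:320,::-1],(792,540),interpolation=cv2.INTER_CUBIC))
E
```

```text
pressed [ 2.1810e+01 -1.2210e+02  4.8130e+01 -3.1700e+00  8.8900e+00  5.0933e+02
 -1.2000e-01]
ease 47.5 [  22.18 -122.08   48.17   -1.63    7.08  509.15    1.71]
ease 48.1 [  22.56 -122.03   48.18   -1.54    4.4   508.4     1.51]
ease 48.5 [  22.89 -122.01   48.24   -0.54    2.28  507.68    0.55]
ease 48.9 [ 2.3220e+01 -1.2205e+02  4.8550e+01 -8.0000e-02  7.0000e-01  5.0754e+02
 -2.4000e-01]
(np.float64(-253.53455879350548), np.int64(1471), np.float64(62.383005391701026), np.float64(61.084285824992946))
False [ 2.3820e+01 -1.3033e+02  4.9000e+01  4.9000e-01 -4.4000e-01  5.0797e+02
 -6.3000e-01]
False [  24.38 -138.36   49.01   -1.02   -0.61  507.99   -0.53]
False [ 2.4920e+01 -1.4634e+02  4.8970e+01 -2.5000e-01  1.3000e-01  5.0798e+02
 -7.0000e-02]
False [ 2.5480e+01 -1.5434e+02  4.8950e+01 -2.5000e-01 -2.4000e-01  5.0799e+02
 -3.8000e-01]
False [ 2.6020e+01 -1.6236e+02  4.9000e+01 -3.4000e-01  1.6000e-01  5.0799e+02
 -1.0000e-02]
False [ 2.6580e+01 -1.7032e+02  4.9000e+01 -7.5000e-01 -3.8000e-01  5.0801e+02
  5.3000e-01]
False [ 2.7120e+01 -1.7833e+02  4.8990e+01  1.2000e-01  2.700
[... 168 characters left out ...]
-3.0000e-02  4.0000e-02  5.0798e+02
 -2.3000e-01]
False [ 2.8780e+01 -2.0234e+02  4.8950e+01 -8.4000e-01  1.0200e+00  5.0796e+02
  1.4000e-01]
False [ 2.9320e+01 -2.1034e+02  4.8970e+01 -1.7000e-01 -3.1000e-01  5.0802e+02
 -7.5000e-01]
False [ 2.9880e+01 -2.1833e+02  4.8980e+01  5.7000e-01 -4.0000e-02  5.0804e+02
  3.1000e-01]
False [ 3.0420e+01 -2.2633e+02  4.9020e+01 -4.0000e-02 -3.0000e-01  5.0806e+02
 -0.0000e+00]
False [ 3.0980e+01 -2.3432e+02  4.9000e+01  3.8000e-01 -6.5000e-01  5.0806e+02
 -2.4000e-01]
False [ 3.1520e+01 -2.4237e+02  4.9020e+01 -8.4000e-01 -1.8000e-01  5.0805e+02
 -3.6000e-01]
False [ 3.2080e+01 -2.5035e+02  4.8980e+01 -6.8000e-01 -7.9000e-01  5.0802e+02
 -4.5000e-01]
```

View pics/s2.png

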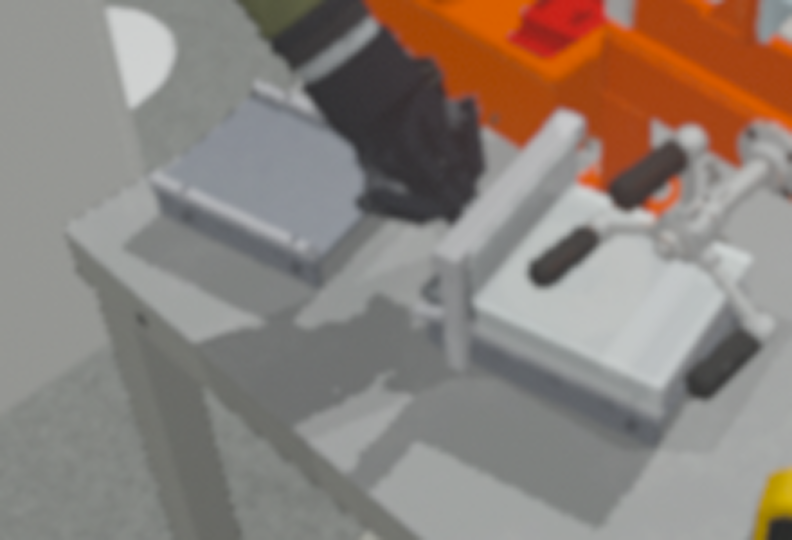

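The tray is off the near stand (empty deck at (260,170)) and under the portal at (440,290). The gripper body at (470,150) is clear of the bar. Final push to the stop.

```bash
python3 - <<'E'
from h import *
y=-250.3
while y>-279:
    y-=3; h=manip.movel(pos(y,48.9),speed=10,until_force=7); s=st(); print(h,np.round(s,2))
    if h or s[3]<-7: break
manip.hold(.3); pr("end")
E
```

```text
False [ 3.2610e+01 -2.5333e+02  4.8880e+01 -4.6000e-01  8.0000e-02  5.0815e+02
  3.0000e-01]
False [ 3.3060e+01 -2.5645e+02  4.8910e+01 -8.8000e-01 -1.0000e-01  5.0806e+02
  1.2000e+00]
False [ 3.3510e+01 -2.5948e+02  4.8900e+01 -7.9000e-01 -8.0000e-02  5.0804e+02
  6.8000e-01]
False [ 3.3960e+01 -2.6245e+02  4.8920e+01 -1.1400e+00 -8.0000e-02  5.0806e+02
  2.0000e-02]
False [ 3.4410e+01 -2.6543e+02  4.8900e+01 -9.6000e-01 -2.0000e-01  5.0803e+02
  6.2000e-01]
False [ 3.4860e+01 -2.6846e+02  4.8940e+01 -8.3000e-01 -9.0000e-02  5.0810e+02
  7.0000e-02]
True [ 3.5170e+01 -2.7013e+02  4.8340e+01 -4.0000e-02  9.0000e-02  5.0809e+02
 -2.0000e-02]
end [  35.47 -270.11   48.24    0.66    2.26  507.98    1.29]
```

```bash
python3 - <<'E'
from h import *
manip.movel(pos(-270,48.9),speed=5)
for y in (-270.5,-271,-271.5,-272):
    h=manip.movel(pos(y,48.9),speed=5,until_force=8); manip.hold(.1); s=st(); print(h,np.round(s,2))
    if s[3]<-8: break
manip.movel(pos(-262,49.2),speed=15); pr("off")
manip.movel(pos(-200,60),speed=80)
manip.movel(pos(-150,160),speed=120); manip.goto(pos(60,200),ori(43,1)); manip.hold(.3); pr("away")
I,D=imaging.grab_frame("top"); cv2.imwrite("pics/t3.png",cv2.resize(I[165:290,120:320,::-1],(800,500),interpolation=cv2.INTER_CUBIC))
W=cloud("top",cv2.medianBlur(D,3)); y=W@YS; x=W@XS; z=W[...,2]
m=(abs(x-XC)<40)&(y>-256)&(y<-228)
for a in range(-256,-220,3): k=m&(y>a)&(y<=a+3); print(a,np.round(np.median(z[k]),1),k.sum())
E
```

```text
False [ 3.6180e+01 -2.7018e+02  4.8610e+01 -3.5200e+00 -4.3000e-01  5.0791e+02
 -4.0000e-01]
False [  36.53 -270.25   48.59   -5.57    1.76  507.93   -2.01]
False [  36.88 -270.29   48.49   -8.13    1.9   507.98   -0.52]
off [  37.67 -262.05   49.23   -1.06   -0.65  508.11    0.73]
away [ 4.0850e+01  5.8720e+01  2.0001e+02  5.4000e-01 -4.5000e-01  5.0787e+02
 -2.1000e-01]
-256 44.2 14
-253 43.0 36
-250 42.8 36
-247 42.1 35
-244 40.3 34
-241 35.3 34
-238 34.8 36
-235 34.6 35
-232 33.1 33
-229 31.7 13
-226 nan 0
-223 nan 0
  return _methods._mean(a, axis=axis, dtype=dtype,
  ret = ret.dtype.type(ret / rcount)
```

View pics/t3.png

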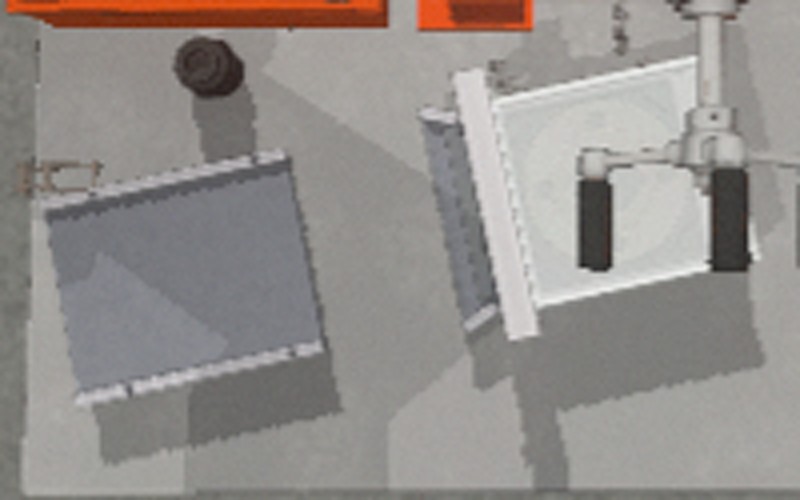

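The tray lies home under the roof. Its tail is at (460,220), about 14 mm inside the far edge as expected, the flange shows faintly at (605,180), and the fitting has not moved.

```bash
python3 -c "
from cell import order; print(order.close_job())"
```

```text
the job is handed in; nothing more can be done
None
```

The tray was pushed level across the gap, met the end stop under the portal with the flange in it, and was released; the job is handed in, with no verdict returned.

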